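# Lock the filler cap onto the generator's fuel tank

## Robot

A 6-joint arm with a two-finger parallel gripper is mounted at the origin on the work surface. World frame = base frame: x ahead of the robot, y to its left, z up, the work surface at z = 0. Lengths are in m, angles in rad, forces in N, time in s.
With the tool pointing down it reaches from about 0.35 to 0.8 m from the base axis. Payload 7.3 kg.
Tool frame: the origin (TCP) lies between the finger pads; the fingertips stand 25 mm ahead of it and the grasp point (between the pads) lies 6 mm ahead of it (r.tip_extent is the distance from the TCP to the fingertips, in m); z points along the fingers, y is the line along which they close (so a half turn about z gives the same grasp; the last joint's range is limited). The gripper opens to 85 mm and grips with 20 to 120 N. Pads are 22 mm wide; open, the fingers measure 114 mm over their backs; the gripper's body (76 mm by 85 mm) begins 54 mm behind the grasp point. The pads swing forward as they close: fully open they stand 13 mm farther back than shut.
Start: joints at [0.966, 0.342, 1.524, -0, 1.275, -0.146], TCP at [0.232, 0.471, 0.256] pointing down, gripper open.
Joint ranges: [-2.53, 2.53], [-0.77, 2.02], [0.04, 2.7], [-1, 4.14], [0.28, 2.66], [-3.11, 3.11]. Speed limits (rad/s): [2.57, 2.57, 3.14, 3.14, 3.14, 3.14].

## Interface

Orientations are given as a unit quaternion [x, y, z, w].
In Python, from workcell import r, command_gripper, optics gives the robot as it stands. The module is installed in compiled form; this text tells all that it offers. Calls block until the motion is done:
- r.reach(position, orientation): joint-space move of the TCP to a pose.
- r.move_straight(position, orientation=None, speed=0.15, max_force=None): straight line of the TCP; orientation=None keeps the orientation; speed is the mean speed in m/s. With max_force (N) it stops when the force on the tool has changed by that much, and returns True; else False.
- r.movej(angles): joint-space move.
- command_gripper(opening, force=None): finger opening in m; force is the grip in N (None keeps the last); returns when the fingers have stopped.
- r.hold(seconds).
- r.solve_ik(position, orientation): joint angles nearest the present ones, or None.
- r.read_state(): the state.
- optics.get_image(name): name is "scene" or "top"; returns (picture, depth): 420x560x3 uint8, red, green, blue; 420x560 float32, m along the optical axis (not along the pixel's ray), 0 where there is no reading.
- optics.camera_model(name): a dict with "K" (3x3 intrinsics, pixels), "R" (3x3) and "t" (3): a world point X has camera coordinates R X + t. Camera axes: x right, y down, z forward; pixel columns grow to the right and rows downward; lengths in m; the calibration is good to about 2 mm. A picture is of the moment at which its call begins. camera_model takes no time and is no camera call.
A pose or a line that the arm cannot do raises r.PlanningError and nothing moves.
- r.finish_job(): hands the job in; it is judged then, once.
The state is a dict: "time_s": time; "joint_positions": joint angles; "dq": joint speeds; "tau": joint torques, N m; "eef_pos": TCP position; "eef_rot": TCP orientation; "contact_force": force on the tool from outside, world axes, zero at the start; "torque": the same for the moment, N m; "grip_width": finger opening in m; "grip_force": force on a finger pad.
Only numpy, scipy, OpenCV 4.12 (cv2) and the standard library are available. Lean on these libraries where they do the work, as an engineer would, in place of code of your own. Each camera call takes 0.05 s, during which the arm holds its last target. There are 200 camera calls.

## Task

Before welding starts, close the fuel tank: pick up the loose filler cap by its T-bar, set it down into the tank's filler neck with its two pins through the two slots, and twist it clockwise (seen from above) until its pins cam it down tight on the rubber seal, snug but not forced. Then let go of the cap, and leave the other things on the bench where they are.

Things in the scene. Friction and masses are not known exactly. Their poses are not given: they have to be found in the camera images.
- tank: Grey steel fuel tank, a box 170 x 220 mm (its x, y) whose top is 100 mm above the bench, fixed to the bench; origin at the centre of its underside, z up. A round filler neck of 84 mm outer diameter stands on top of it, off centre.
- neck (a point): Centre of the neck's mouth, 140 mm above the bench, in the top face of the steel lock plate; axes as the tank's. The plate has a round hole of 49 mm diameter; the neck is open to 35 mm below it. A black rubber seal ring (71 to 86 mm diameter) lies on the rim; its top stands 2 to 4.2 mm above the plate, depending on wear, which differs from tank to tank.
- slot (a point): Middle of one of two slots, 30 mm from the neck's axis along the tank's +x; the other lies opposite. Each is 13 mm wide and reaches from the hole to 36 mm from the axis. A wall at the slot stops pins from turning anticlockwise (from above) under the plate.
- cam (a point): On the neck's axis, 17 mm below the lock plate, level with the cam ramps under it. Clockwise (from above) of each slot a ramp falls 4.5 mm per rad to a block that stops pins at 105 degrees. The pins first bear on it 30 to 65 degrees from the slots, depending on the seal's wear; then clamping grows steeply: 0.5 to 1 N m about the vertical (some 8 degrees further) is snug, over 1.6 N m is forced.
- cap: Loose metal filler cap, about 0.32 kg, standing upright on the bench on its plug; origin at the centre of the plug's underside, z up. Plug 44 mm diameter, 30 mm long, chamfered at the foot; flange of 86 mm diameter from 30 to 38 mm. A half turn makes no difference. Seated in the neck, the flange rests on the seal and the origin is 25.8 to 28 mm below the neck point.
- cap_pins (a point): On the cap's axis, 6 mm above its origin; axes as the cap's. Two round pins of 9 mm diameter stick out from the plug at this height, along +x and -x, to 32 mm from the axis.
- cap_bar (a point): On the cap's axis, 57 mm above its origin, in the T-bar: the place to grip; axes as the cap's. The bar is 88 mm long (along x, parallel to the pins), 14 mm wide (along y), and runs from 38 to 67 mm above the cap's origin.
- disc: Bystander: rusty hat-shaped brake disc, 150 mm diameter, 34 mm high, 1.4 kg, lying flat; origin at the centre of its underside.
- hammer: Bystander: hammer lying on the bench beyond the tank; its handle lies along its x.
- wrench: Bystander: wrench lying on the bench beyond the tank; its handle lies along its x.

How it is judged:
By the outcome, as a careful person would: the job done as asked, in the order asked, and still so for the second after the job is handed in, with the robot touching nothing.
It also fails if it takes over 58 s, if anything falls off the work surface, if the arm or the gripper's body presses on something with over 40 N, if the wrist force passes 120 N, or if a joint passes its speed limit or range.

## Working session

There is one attempt and no reset: what is moved stays moved. The work goes in short steps, each a Python script; the robot and the scene stay as the last script left them, time stands still between calls to the robot, and variables do not carry over. Pictures are saved under pics/ and viewed, at most 10 in all, crops included, and the job is handed in when it is done.

```bash
mkdir -p pics; cat > h.py <<'E'
import numpy as np, cv2
from workcell import r, command_gripper, optics
def cloud(name):
    im,d=optics.get_image(name); m=optics.camera_model(name)
    K,R,t=[np.array(m[k]) for k in("K","R","t")]
    v,u=np.mgrid[:d.shape[0],:d.shape[1]]
    c=np.stack([(u-K[0,2])/K[0,0]*d,(v-K[1,2])/K[1,1]*d,d],-1)
    X=(c-t)@R   # R^T (c-t)
    X[d==0]=np.nan
    return im,d,X
def save(name,im): cv2.imwrite("pics/"+name,cv2.cvtColor(im,cv2.COLOR_RGB2BGR))
E
python3 - <<'E'
from h import *
for n in("scene","top"):
    im,d,X=cloud(n); save(n+"0.png",im); np.savez(n+"0.npz",im=im,X=X,d=d)
    m=optics.camera_model(n); print(n,m["K"],-np.array(m["R"]).T@m["t"],np.array(m["R"])[2])
s=r.read_state(); print(s)
E
```

```text
scene [[433.9975377    0.         278.80181255]
 [  0.         433.9975377  207.26563022]
 [  0.           0.           1.        ]] [1.24699513 0.21340232 0.81957403] [-0.67141947 -0.22327465 -0.706643  ]
top [[458.02771979   0.         273.14917554]
 [  0.         458.02771979 211.94469329]
 [  0.           0.           1.        ]] [0.51844453 0.01112028 1.24881866] [ 0.0701437  -0.00610608 -0.99751821]
{'time_s': 0.1, 'joint_positions': array([ 9.65979562e-01,  3.42640151e-01,  1.52492014e+00, -2.99313847e-05,
        1.27538334e+00, -1.46002120e-01]), 'dq': array([ 0.00029108, -0.0023677 , -0.00199029, -0.00034977,  0.00039294,
        0.00151494]), 'tau': array([ 1.71428910e-03, -4.34447193e+01, -2.46490467e+01, -1.40663751e-04,
        4.79259412e-03, -4.77308799e-05]), 'eef_pos': array([0.23232   , 0.47044371, 0.25570259]), 'eef_rot': array([ 2.27396109e-01,  9.73802112e-01, -6.33691985e-04, -2.34351737e-04]), 'contact_force': array([ 0.85003096, -0.19693966, -0.64396099]), 'torque': array([-0.01537549,  0.00780974, -0.00395623]), 'grip_force': 0.0, 'grip_width': 0.08546391709170068}
```

View pics/top0.png

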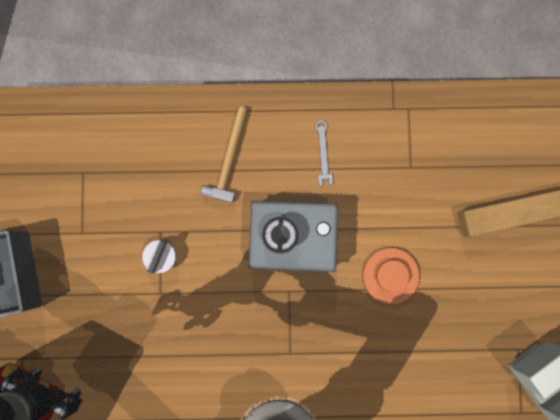

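View pics/scene0.png

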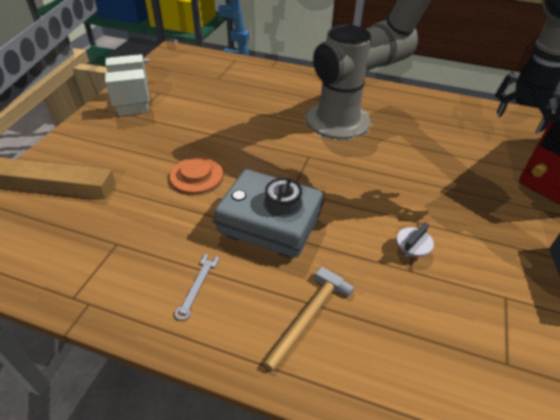

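The top view shows the cap at (159,256), the tank at (293,236) with its neck at (281,234), and the disc at (392,275). The hammer and wrench lie beyond the tank. Next I measure the cap and neck from depth.

```bash
cat > meas.py <<'E'
from h import *
def rect(P):
    (c,s,a)=cv2.minAreaRect((P[:,:2]*1000).astype(np.float32)); return np.round(c,1),np.round(s,1),round(a,1)
def pca(P):
    Q=P[:,:2]-P[:,:2].mean(0); w,V=np.linalg.eigh(Q.T@Q); return np.degrees(np.arctan2(V[1,1],V[0,1]))
def box(X,c,rad,z0,z1):
    P=X.reshape(-1,3); P=P[~np.isnan(P[:,0])]
    return P[(np.hypot(*(P[:,:2]-c).T)<rad)&(P[:,2]>z0)&(P[:,2]<z1)]
E
python3 - <<'E'
from meas import *
for n in("top","scene"):
    X=np.load(n+"0.npz")["X"]
    T=np.load("top0.npz")["X"]; cc=T[256,150,:2]; nc=T[236,300,:2]
    print(n,T[256,150],T[236,300],T[300,200])
    B=box(X,cc,.09,.055,.08); F=box(X,cc,.09,.03,.045)
    print("bar",len(B),rect(B),pca(B),B.mean(0),"z",np.percentile(B[:,2],[10,50,90]))
    print("flange",len(F),rect(F),cv2.minEnclosingCircle((F[:,:2]*1000).astype(np.float32)),np.median(F[:,2]))
    A=box(X,nc,.16,.09,.11); N=box(X,nc,.12,.13,.16)
    print("tank",len(A),rect(A),np.median(A[:,2]))
    print("neck",len(N),cv2.minEnclosingCircle((N[:,:2]*1000).astype(np.float32)),N.mean(0),np.percentile(N[:,2],[5,25,50,75,95]))
im=np.load("top0.npz")["im"]
a=cv2.resize(im[200:275,240:345],None,fx=5,fy=5,interpolation=cv2.INTER_CUBIC)
b=cv2.resize(im[230:280,130:190],None,fx=4,fy=4,interpolation=cv2.INTER_CUBIC)
c=np.zeros((375,770,3),np.uint8); c[:,:525]=a; c[:200,530:770]=b; save("crop.png",c)
E
```

```text
top [0.49303837 0.33035031 0.03460146] [ 0.53768855 -0.06229519  0.09725712] [3.71868991e-01 2.04725583e-01 2.59250196e-04]
bar 210 (array([493.6, 306.2]), array([15.2, 87.2]), 67.7) 156.86330965958754 [0.49344973 0.30515364 0.06617428] z [0.06031135 0.06675584 0.06999001]
flange 623 (array([492.9, 306.3]), array([84.1, 84.5]), 1.7) ((493.2397155761719, 306.1280822753906), 43.73450469970703) 0.03815891862301035
tank 5069 (array([540.7, -46.9]), array([218.8, 169.3]), 86.9) 0.10003081736632688
neck 647 ((543.2938842773438, -12.349509239196777), 43.60979461669922) [ 0.54280973 -0.01229282  0.14117859] [0.13736181 0.13969059 0.14110387 0.14287828 0.14487002]
scene [0.49303837 0.33035031 0.03460146] [ 0.53768855 -0.06229519  0.09725712] [3.71868991e-01 2.04725583e-01 2.59250196e-04]
bar 196 (array([494.3, 307.7]), array([14.6, 89.9]), 67.5) 157.11186114186745 [0.4987381  0.30676207 0.062542  ] z [0.05889352 0.06289506 0.06514005]
flange 619 (array([497.1, 306.6]), array([84.5, 85.9]), 66.0) ((495.5744934082031, 308.0753479003906), 45.002994537353516) 0.03473119225247647
tank 3479 (array([543.3, -45.9]), array([216.7, 169.2]), 86.8) 0.09705287928037372
neck 607 ((543.5338745117188, -10.658827781677246), 45.98012924194336) [ 0.54632011 -0.01061331  0.13749837] [0.13221789 0.13626083 0.13798295 0.13920482 0.14071365]
```

View pics/crop.png

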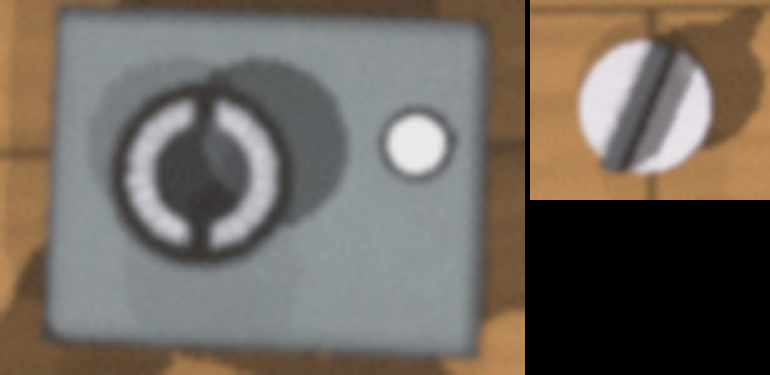

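The slots point along tank x (about -3.1° in world). The cap bar lies at about 157.3°, and both cameras agree to about 2 mm. Now I grasp it.

```bash
cat >> h.py <<'E'
def quat(deg):  # tool down, tool x at yaw deg
    a=np.radians(deg)/2; return [np.cos(a),np.sin(a),0.,0.]
def st(msg=""):
    s=r.read_state(); print(msg,"t%.1f"%s["time_s"],"p",np.round(s["eef_pos"],4),"F",np.round(s["contact_force"],1),"M",np.round(s["torque"],2),"w %.4f g %.0f"%(s["grip_width"],s["grip_force"]),"j6 %.3f"%s["joint_positions"][5]); return s
CAP=np.array([.4939,.3069]); NECK=np.array([.5434,-.0115]); CY=157.3; NY=176.9
E
python3 - <<'E'
from h import *
print(r.tip_extent)
for p,y in(((*CAP,.067),CY),((*NECK,.3),NY),((*NECK,.18),NY),((*NECK,.18),NY-85)): print(r.solve_ik(p,quat(y)))
r.reach([*CAP,.16],quat(CY)); st("above")
print(r.move_straight([*CAP,.068],speed=.08,max_force=8)); st("down")
command_gripper(0.0,60); st("grip"); print(r.tip_extent)
r.move_straight([*CAP,.20],speed=.12); st("lift")
E
```

```text
0.025
[ 4.24223821e-01  6.49475846e-01  1.58525024e+00 -4.44089210e-16
  9.06866567e-01 -7.50382766e-01]
[-1.62191716e-01  3.46678892e-01  1.39529984e+00 -4.44089210e-16
  1.39961392e+00 -1.67888284e+00]
[-1.62191716e-01  4.47435492e-01  1.58517831e+00 -4.44089210e-16
  1.10897885e+00 -1.67888284e+00]
[-1.62191716e-01  4.47435492e-01  1.58517831e+00 -4.44089210e-16
  1.10897885e+00 -1.95352972e-01]
above t1.3 p [0.4933 0.3078 0.1604] F [-0.4  0.8  1.2] M [ 0.02  0.01 -0.  ] w 0.0854 g 0 j6 -0.750
False
down t2.6 p [0.4942 0.3071 0.0686] F [ 0.1  0.9 -0.2] M [0.04 0.   0.01] w 0.0857 g 0 j6 -0.750
grip t3.3 p [0.4941 0.307  0.0682] F [0.1 0.7 1.9] M [ 0.05 -0.05  0.03] w 0.0132 g 59 j6 -0.750
0.025
lift t4.5 p [0.4935 0.3067 0.1991] F [ 0.6  0.3 -3. ] M [0.   0.01 0.02] w 0.0130 g 58 j6 -0.750
```

The cap is held, with a -3 N weight reading. I move above the neck and take a look.

```bash
python3 - <<'E'
from meas import *
r.reach([*NECK,.235],quat(NY)); r.hold(.3); s=st("over")
out=np.zeros((420,560,3),np.uint8)
for n in("top","scene"):
    im,d,X=cloud(n)
    if n=="scene":
        save("over.png",cv2.resize(im[120:260,190:380],None,fx=4,fy=4,interpolation=cv2.INTER_CUBIC))
    F=box(X,NECK,.07,.195,.212); B=box(X,NECK,.07,.14,.19)
    print(n,len(F),len(F)>5 and (cv2.minEnclosingCircle((F[:,:2]*1000).astype(np.float32)),np.median(F[:,2])))
E
```

```text
over t6.1 p [ 0.5434 -0.0108  0.2349] F [ 0.2 -0.6 -2.7] M [ 0.01 -0.03  0.05] w 0.0128 g 58 j6 -1.679
top 0 False
scene 554 (((544.7409057617188, -9.88192367553711), 44.84791946411133), np.float64(0.20178159218611735))
```

View pics/over.png

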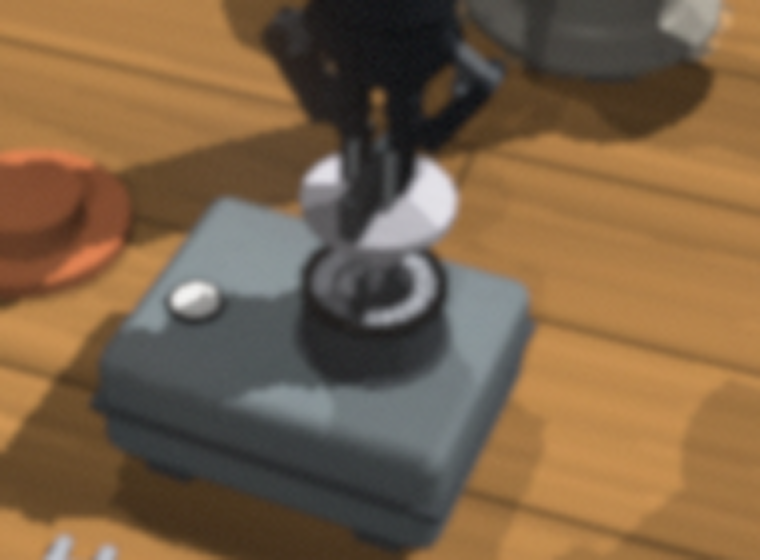

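The cap hangs upright, centred over the neck at about (372,200) with the neck at (372,285), and the bar is aligned with the slots. Now a guarded descent.

```bash
python3 - <<'E'
from h import *
hit=r.move_straight([*NECK,.178],speed=.03,max_force=8); s=st(f"hit {hit}")
E
```

```text
hit True t7.8 p [ 0.5434 -0.0115  0.1803] F [-0.5 -0.3  5.9] M [0.04 0.11 0.02] w 0.0135 g 59 j6 -1.679
```

It is seated on the seal: the origin is about 27.7 mm below the neck, inside the expected range. Now I twist clockwise (J6 increasing) while watching the moment.

```bash
python3 - <<'E'
from h import *
s=r.read_state(); p=s["eef_pos"].copy(); r.move_straight([*NECK,p[2]+.0003],speed=.02); r.hold(.2)
s=st("start"); q0=np.array(r.solve_ik([*NECK,p[2]+.0003],quat(NY))); a=0
m0=s["torque"][2]
while a<88:
    a+=5 if abs(M:=s["torque"][2]-m0)<.18 or a<25 else 1.5
    q=q0.copy(); q[5]+=np.radians(a); r.movej(q); r.hold(.15); s=st(f"{a:.1f}")
    if abs(s["torque"][2]-m0)>.6 or s["time_s"]>45: break
E
```

```text
start t8.3 p [ 0.5433 -0.0115  0.1804] F [ 0.2 -0.2 -1.1] M [-0.02 -0.01  0.08] w 0.0130 g 59 j6 -1.679
5.0 t8.7 p [ 0.5433 -0.0115  0.1804] F [ 0.4 -0.1 -3.1] M [-0.02 -0.01 -0.03] w 0.0128 g 58 j6 -1.593
10.0 t9.1 p [ 0.5434 -0.0115  0.1806] F [ 0.2 -0.3 -2.4] M [0.02 0.03 0.04] w 0.0130 g 58 j6 -1.506
15.0 t9.5 p [ 0.5434 -0.0115  0.1806] F [-0.   0.3 -2.5] M [-0.02 -0.03  0.02] w 0.0125 g 58 j6 -1.419
20.0 t9.9 p [ 0.5434 -0.0115  0.1806] F [-0.6  0.2 -2.6] M [ 0.01 -0.04  0.02] w 0.0129 g 58 j6 -1.332
25.0 t10.3 p [ 0.5434 -0.0115  0.1806] F [-1.   0.3 -2.6] M [-0.05 -0.    0.06] w 0.0128 g 58 j6 -1.245
30.0 t10.7 p [ 0.5434 -0.0115  0.1806] F [-0.   0.  -3.1] M [ 0.06  0.   -0.  ] w 0.0128 g 58 j6 -1.157
35.0 t11.1 p [ 0.5434 -0.0115  0.1806] F [ 0.1 -0.9 -2.3] M [ 0.04 -0.06 -0.05] w 0.0126 g 58 j6 -1.070
40.0 t11.5 p [ 0.5434 -0.0115  0.1806] F [ 0.3 -0.4 -2.3] M [ 0.01 -0.02  0.02] w 0.0128 g 58 j6 -0.983
45.0 t11.9 p [ 0.5434 -0.0115  0.1806] F [-1.4  0.7 -2.5] M [0.   0.03 0.01] w 0.0129 g 58 j6 -0.896
50.0 t12.3 p [ 0.5434 -0.0115  0.1806] F [-0.3  0.2 -2.9] M [ 0.   -0.02  0.01] w 0.0129 g 58 j6 -0.808
55.0 t12.7 p [ 0.5434 -0.0115  0.1805] F [-0.5  0.5 -4.1] M [ 0.03 -0.01  0.03] w 0.0131 g 58 j6 -0.721
60.0 t13.1 p [ 0.5431 -0.0115  0.1803] F [-1.7  0.4 -4.1] M [-0.2   0.22 -0.03] w 0.0128 g 59 j6 -0.634
65.0 t13.5 p [ 0.5428 -0.0116  0.1803] F [-4.5 -1.6 -4.9] M [-0.43  0.67  0.41] w 0.0128 g 59 j6 -0.547
66.5 t13.9 p [ 0.5429 -0.0116  0.1803] F [-4.6 -1.9 -4.4] M [-0.51  0.79  1.02] w 0.0128 g 61 j6 -0.520
```

```bash
python3 - <<'E'
from h import *
m=[]
for _ in range(6): r.hold(.1); m.append(r.read_state()["torque"][2])
print(np.round(m,2))
command_gripper(.085); st("open")
p=r.read_state()["eef_pos"]; print(r.move_straight([p[0],p[1],.30],speed=.1,max_force=10)); st("up")
r.reach([.40,.28,.33],quat(150)); r.hold(.3); st("away")
from meas import *
im,d,X=cloud("top"); save("end.png",cv2.resize(im[100:310,100:430],None,fx=2.4,fy=2.4,interpolation=cv2.INTER_CUBIC))
B=box(X,NECK,.06,.168,.19); F=box(X,NECK,.06,.14,.16)
print("bar",rect(B),pca(B),np.median(B[:,2]),"fl",rect(F),np.median(F[:,2]),np.percentile(F[:,2],[10,90]))
E
```

```text
[1.03 1.08 1.06 1.09 1.06 1.08]
open t15.2 p [ 0.5435 -0.0115  0.1806] F [-0.8  0.1  0.7] M [-0.01  0.04 -0.07] w 0.0850 g 0 j6 -0.518
False
up t16.5 p [ 0.5432 -0.0115  0.2993] F [ 0.1 -0.4  0.1] M [ 0.03  0.02 -0.02] w 0.0850 g 0 j6 -0.518
away t18.1 p [0.4004 0.2795 0.3298] F [ 0.2 -0.2 -0.7] M [-0.02  0.05 -0.02] w 0.0848 g 0 j6 -0.594
bar (array([542.6, -10.9]), array([14. , 87.1]), 22.3) 112.42416075054845 0.1788476741972382 fl (array([543.9, -12.6]), array([84.5, 84.2]), 89.3) 0.15023522846338558 [0.14765897 0.15278936]
```

View pics/end.png

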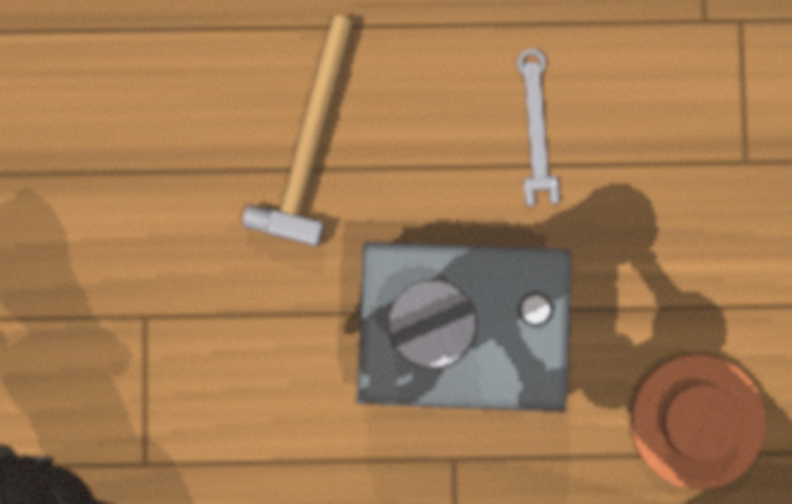

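The picture shows the cap seated at (432,323), with its bar turned about 64.5° clockwise of the slots. It was tightened to about 1.05 N m and released. The hammer, wrench and disc have not moved.

```bash
python3 -c "
from h import *
print(r.finish_job())"
```

```text
the job is handed in; nothing more can be done
None
```

The filler cap is in the neck, turned about 65° clockwise and released, and the job is handed in; the final torque was about 1.05 N m, just over the 0.5–1 snug band but well under the 1.6 forced limit, and the other things were left where they were.

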